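# Clamp a meal box in the ratchet box clamp and hold it

## Task

Swing the raised orange gate of the clamp down until it rests in its catch. Then pump the black ratchet trigger against its fixed orange handle, without pushing the jaw or the box by hand, until the sprung pad has slid the brown meal box against the gate and is pressed back a few millimetres on its springs, well short of crushing the box. Finish while still holding the trigger fully squeezed, and leave the other things on the range alone.

Things in the scene. Friction and masses are not known exactly. Their poses are not given: they have to be found in the camera images.
- clamp: fixed aluminium base of the box clamp, 130 (x) by 320 (y) by 10 mm. Origin: under side, on the jaw's line; z up; +y is the way the jaw advances, towards the gate, +x away from the robot. Box lies on it between two 12 mm rails. Trigger and handle stand at y -160 to -108 mm, x +40 to +72 mm; jaw is 66 mm high; the handle stands 25 mm behind the jaw, which reaches only to x +30, so fingers have room on both sides
- gate (a joint): hinge angle of the orange gate bar at the clamp's +y end, rad: 0 = lying level in its catch (hard stop), about 0.7 to 1.2 at the start (raised, leaning away from the robot). Stiff hinge: it stays where it is left; 1 to 2 N on the thumb tab moves it
- gate_tab (a point): middle of the top of the black thumb tab at the gate's free end (tab 28 by 24 mm, its top faces up when the gate is down, back towards the robot and up when raised); its x axis runs along the bar away from the hinge. 113 mm along the bar from the hinge, 19 mm above the bar's centre line and 6 mm past the bar's middle plane, away from the box
- gate_catch (a point): middle of the catch that receives the gate bar, at the bar's centre height when shut: x +47, y +126, z +36 mm in the clamp's frame, axes likewise. The gate's hinge pin runs along the clamp's y at the same height, 101 mm nearer the robot along the clamp's x. Bar is 12 mm thick (y), 26 mm high; when it is down the tab's top is 55 mm above the range lid, 12 mm beyond the catch
- jaw: orange jaw plate (60 x 12 x 52 mm) with its toothed steel bar, sliding along the clamp's +y; origin on the clamp's origin when fully back. Brake holds it wherever it stands (12 N); a full pump of the trigger moves it 5 mm (the first one 2 to 7 mm). It travels 56 mm. Not to be pushed by hand
- pad (a joint): how far the dark pad in front of the jaw is pressed back on its springs, m: 0 = free, 0.016 = bottomed. It stays 0 until the box is stopped by the gate, then grows with the jaw's travel; spring 1 N + 0.35 N per mm. About 0.002 to 0.010 is a good grip, 0.012 crushes the box
- pad_face (a point): middle of the pad's pressing face (56 x 44 mm), 38 mm above the range lid; axes as the clamp's. At the start 17 to 35 mm short of where it will press the box on the gate: 4 to 9 pumps
- trigger (a joint): angle of the black trigger, rad: 0 = released (a spring returns it), 0.175 = fully squeezed (hard stop). Turns about an upright pin; its grip moves 17 mm along the clamp's +y, towards the handle. Squeezing takes 2 to 12 N at the grip. It must come back below about 0.02 for the pawl to take the next tooth
- trigger_grip: upright black grip plate of the trigger, 30 (x) by 12 (y) by 68 mm, from 20 to 88 mm above the range lid; origin on its middle line at the lid's height; pads press on its -y face. Grip and handle together measure 46 mm released and 29 mm squeezed, so that both fit between two fingers from above
- trigger_mid (a point): middle of the grip plate's outer (-y) face, 60 mm above the range lid; its axes are the clamp's when squeezed
- handle_mid (a point): middle of the outer (+y) face of the fixed orange handle (34 x 14 mm, top 90 mm above the range lid), x +55, y -108, z +60 mm in the clamp's frame, axes likewise; the trigger is squeezed towards it
- meal_box: brown cardboard meal box, 133 (its x) by 64 by 60 mm, 0.1 to 0.2 kg, lying lengthwise in the clamp between pad and gate; origin under its middle, 10 mm above the range lid. Pressed on the gate, its origin stands 54 mm along the clamp's y
- fork_carton: bystander: open white carton of wooden forks, 62 x 117 x 92 mm; origin under its middle. Leave it alone
- salt: bystander: white salt dredger, diameter 68, 115 high mm; origin under its middle. Leave it alone
- red_bottle: bystander: red sauce bottle, diameter 63, 226 high mm; origin under its middle. Leave it alone
- brown_bottle: bystander: brown vinegar bottle with white spout, diameter 58, 206 high mm; origin under its middle. Leave it alone
- yellow_tub: bystander: yellow lidded dip tub, 66 x 73 x 37 mm; origin under its middle. Leave it alone
- orange_tub: bystander: orange lidded dip tub, 66 x 73 x 37 mm; origin under its middle. Leave it alone
- steel_pot: bystander: small steel pot, diameter 67, 52 high mm; origin under its middle. Leave it alone
- white_box: bystander: white meal box, 133 x 64 x 60 mm; origin under its middle. Leave it alone

How it is judged:
By the outcome, as a careful person would: the job done as asked, in the order asked, and still so for the second after the job is handed in, while the arm keeps its last pose, push and grip.
It also fails if it takes over 61 s, if anything falls off the work surface, if the arm or the gripper's body presses on something with over 40 N, if the wrist force passes 120 N, or if a joint passes its speed limit or range.

## Robot

A 6-joint arm with a two-finger parallel gripper is mounted at the origin on a cart in front of the work surface, level with it; the furniture and walls round the work are solid. World frame = base frame: x ahead of the robot, y to its left, z up, the work surface at z = 0. Lengths are in m, angles in degrees, forces in N, time in s.
With the tool pointing down it reaches from about 0.3 to 0.75 m from the base axis. Payload 8.5 kg.
Tool frame: the origin (TCP) lies at the very end of the fingers, on their centre line; the grasp point (between the pads) lies 19 mm behind it; z points along the fingers, y is the line along which they close (so a half turn about z gives the same grasp; the last joint's range is limited). The gripper opens to 85 mm and grips with 20 to 120 N. Pads are 22 mm wide; open, the fingers measure 114 mm over their backs; the gripper's body (76 mm by 85 mm) begins 54 mm behind the grasp point. The pads swing forward as they close: fully open they stand 13 mm farther back than shut.
Start: joints at [55.617, 21.807, 74.336, -0, 83.858, -12.336], TCP at [0.206, 0.51, 0.231] pointing down, gripper open.
Joint ranges: [-178.18, 178.18], [-50.72, 133.34], [12.68, 142.11], [-81.47, 261.47], [9.98, 163.14], [-165.26, 165.26]. Speed limits (degrees/s): [136.94, 136.94, 180, 180, 180, 180].

## Interface

Orientations are given as a 3x3 rotation matrix whose columns are the frame's x, y, z axes.
In Python, from rig import * gives the robot as it stands. The module is installed in compiled form; this text tells all that it offers.
- The arm moves only by the shell command python3 -m pendant 'ROWS' [OPENING] [FORCE]. ROWS is JSON, a list of rows, each a list of 2 entries, a list of its own where there are three numbers: the shift along the tool's x, y, z as a fraction of full scale, then the turn, a rotation vector about the tool's x, y, z as a fraction of full scale. A call has 1 to 8 rows; each row shifts and turns the commanded pose from where the row before left it, along the tool's axes as they then stand; what a row does not reach is not made up. Full scale, the value 1, is 40 mm for a shift and 5 degrees for a turn. A row lasts 1/8 s, in which the tool goes at most 62.5 mm and 10.7 degrees, less where a joint would pass 70% of its speed; a pose out of reach is approached as far as the arm can. A call with a number of a shift or a turn outside -1 to 1 is refused whole. A call with a gripper value outside its range is refused whole. OPENING is the opening, from 0 (shut) to 1 (fully open), set as the call begins (- or left out, the last holds). The fingers move at their own pace and stop on an object; FORCE is the grip in N (left out, the last holds). Time passes only in rows, so rows that do not move let the fingers close. It gives the time, the measured TCP pose, the force, the opening and the grip force at its end, in the units of the state.
- observe(): the state, without advancing time (a new reading comes with each control period).
- get_image(name): name is "scene" or "top" or "wrist"; returns a dict with "img" (384x512x3 uint8, blue, green, red), "range_z" (384x512 float32, m along the optical axis (not along the pixel's ray), 0 where there is no reading), "camera_matrix" (3x3 intrinsics, pixels), "eye" and "rotation" of the camera in the world. Camera axes: x right, y down, z forward; pixel columns grow to the right and rows downward; lengths in m; the calibration is good to about 2 mm. A picture is of the moment at which its call begins.
- close_job(): hands the job in; it is judged then, once.
Trained networks look in the newest picture that a camera, given by its name, has taken for a name from the list of things; names that differ only in an ending like _2 or _b are one class to them, and where a whole thing is asked for, a point or a joint stands for the part that bears it (a point fixed in the world has none). Each returns a list of dicts, best first, with "conf" (0 to 1); they miss things now and then, are a little off and sometimes report something else, mostly with a low value. They report only what shows in the picture. A call takes as long as a camera call.
- regions_of(camera, query): "mask" (384x512 bool, what is visible of it).
- landmark_of(camera, query): "point" ([x, y, z] in m, in world coordinates, good to about 4 mm: a listed point, or the origin of a listed thing).
The state is a dict: "time_s": time; "q": joint angles; "qvel": joint speeds; "joint_efforts": joint torques, N m; "position": TCP position; "tool_rot": TCP orientation; "ft_force": force on the tool from outside, world axes, zero at the start; "wrist_torque": the same for the moment, N m; "grip_width": finger opening in m; "gripper_force": force on a finger pad.
Only numpy, scipy, OpenCV 4.12 (cv2) and the standard library are available. Lean on these libraries where they do the work, as an engineer would, in place of code of your own. Each camera call takes 0.05 s, during which the arm holds its last target. There are 200 camera calls.

## Working session

There is one attempt and no reset: what is moved stays moved. The work goes in short steps, Python scripts to look and compute and a shell command to move; the robot and the scene stay as the last step left them, time stands still between calls to the robot, and variables do not carry over. Pictures are saved under pics/ and viewed, at most 10 in all, crops included, and the job is handed in when it is done.

```bash
mkdir -p pics; python3 - <<'E'
from rig import *
import cv2,numpy as np
s=observe();print(s['time_s'],s['position'],np.round(s['tool_rot'],3).tolist(),s['grip_width'])
a=[]
for c in ["scene","top"]:
    d=get_image(c);a.append(d['img'])
    print(c,d['eye'])
    for n in ["clamp","gate_tab","gate_catch","jaw","pad_face","trigger_grip","trigger_mid","handle_mid","meal_box"]:
        print(n,[(np.round(r['point'],4).tolist(),round(r['conf'],2)) for r in landmark_of(c,n)[:2]])
cv2.imwrite('pics/s.png',a[0]);cv2.imwrite('pics/t.png',a[1])
E
```

```text
0.0 [0.20628522 0.50950849 0.23070139] [[-0.927, 0.375, -0.001], [0.375, 0.927, -0.001], [0.0, -0.001, -1.0]] 0.08512658593125966
scene [ 0.03450687 -0.36854166  0.64714024]
clamp [([0.3945, -0.0132, -0.0002], 0.59)]
gate_tab [([0.3939, 0.1192, 0.1464], 0.74)]
gate_catch []
jaw [([0.3901, 0.0065, -0.001], 0.82)]
pad_face [([0.3834, -0.0413, 0.0386], 0.67), ([0.6679, -0.217, 0.0011], 0.45)]
trigger_grip [([0.4333, -0.1617, 0.0008], 0.85), ([0.3938, 0.0304, 0.007], 0.58)]
trigger_mid [([0.434, -0.1677, 0.0602], 0.63)]
handle_mid [([0.4406, -0.127, 0.059], 0.69)]
meal_box [([0.3965, 0.03, 0.01], 0.81)]
top [ 0.44668825 -0.0170264   0.99691051]
clamp [([0.3896, -0.0082, -0.0035], 0.61)]
gate_tab [([0.387, 0.1218, 0.1429], 0.75)]
gate_catch [([0.4558, 0.1104, 0.0359], 0.71)]
jaw [([0.3922, -0.0102, -0.0008], 0.24)]
pad_face [([0.3878, -0.0424, 0.0392], 0.49)]
trigger_grip [([0.4329, -0.1615, 0.0026], 0.55)]
trigger_mid [([0.4496, 0.1112, 0.0326], 0.54), ([0.4315, -0.1697, 0.0639], 0.39)]
handle_mid [([0.4416, -0.1247, 0.0635], 0.69)]
meal_box [([0.3982, 0.034, 0.0114], 0.75)]
```

```bash
ls pics
```

```text
s.png
t.png
```

View pics/s.png

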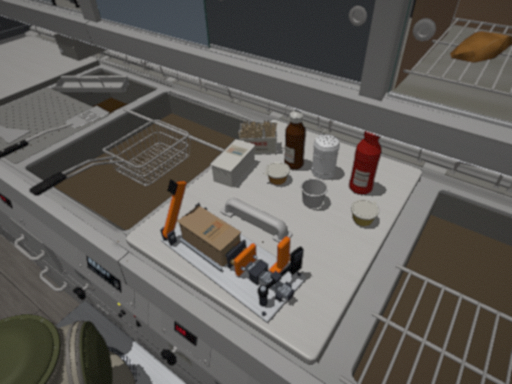

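View pics/t.png

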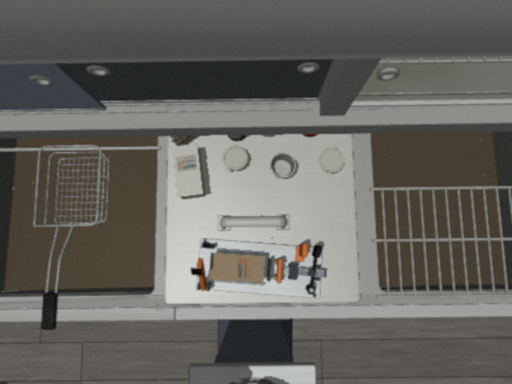

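The scene view shows the raised gate with its tab at about (175,187), the trigger at (296,262) and the handle at (283,250). In the top view the clamp is yawed a few degrees, with corners near (198,288) and (322,297). Next I'll fit the clamp pose.

```bash
cat > h.py <<'E'
from rig import *
import numpy as np,cv2
def fit(P):
    L=np.array([p[0] for p in P],float)/1000;W=np.array([p[1] for p in P],float)
    l=L-L.mean(0);w=W-W.mean(0)
    a=np.arctan2((l[:,0]*w[:,1]-l[:,1]*w[:,0]).sum(),(l*w).sum())
    R=np.array([[np.cos(a),-np.sin(a)],[np.sin(a),np.cos(a)]])
    t=W.mean(0)-R@L.mean(0)
    return a,R,t,(W-(L@R.T+t))*1000
E
python3 - <<'E'
from h import *
P=[((47,126),(.4558,.1104)),((55,-108),(.4411,-.1258)),((55,-154),(.433,-.1685)),((55,-148),(.4331,-.1616)),((0,0),(.392,-.0107))]
a,R,t,r=fit(P);print(np.degrees(a),t,r.round(1).tolist())
# base rectangle from mask in top
d=get_image("top")
for n in ["clamp","meal_box","gate"]:
  for g in regions_of("top",n)[:2]:
    m=g['mask'];v,u=np.nonzero(m)
    K=d['camera_matrix'];z=d['range_z'][v,u]
    c=np.stack([(u-K[0,2])/K[0,0]*z,(v-K[1,2])/K[1,1]*z,z],1)
    p=c@d['rotation'].T+d['eye']
    if n=="clamp": p=p[p[:,2]<.02]
    rc=cv2.minAreaRect((p[:,:2]*1000).astype(np.float32));print(n,g['conf'],m.sum(),rc,np.percentile(p[:,2],[2,50,98]))
for c in ["top","scene"]:
  for q in landmark_of(c,"gate_tab")[:1]: print((R.T@(q['point'][:2]-t)).round(4),q['point'][2])
E
```

```text
-5.9892301614498775 [ 0.39475804 -0.01032596] [[1.2, 0.3], [2.9, -2.3], [-0.4, 0.7], [-0.9, 1.7], [-2.8, -0.4]]
clamp 0.95 4859 ((390.0623779296875, -20.534683227539062), (329.3751525878906, 133.663818359375), 85.02442169189453) [0.00490956 0.00918631 0.0183195 ]
meal_box 0.97 1447 ((407.32537841796875, 32.71918487548828), (132.5378875732422, 86.21646118164062), 85.54469299316406) [0.06601761 0.06937676 0.07307166]
gate 0.77 267 ((416.4172058105469, 70.9709701538086), (62.10198974609375, 175.45037841796875), 38.47499465942383) [0.04175416 0.1319663  0.15474047]
gate 0.26 1423 ((394.7432861328125, 34.045841217041016), (88.73341369628906, 138.59625244140625), 7.965174674987793) [0.06596354 0.06936445 0.07306687]
[-0.0189  0.1269] 0.1439
[-0.0144  0.1287] 0.1464
```

```bash
python3 -m pendant '[[[-0.87,-0.93,0],[0,0,0]],[[-0.87,-0.93,0],[0,0,0]],[[-0.87,-0.93,0],[0,0,0]],[[-0.87,-0.93,0],[0,0,0]],[[-0.87,-0.93,0],[0,0,0]],[[-0.87,-0.93,0],[0,0,0]],[[-0.87,-0.93,0],[0,0,0]],[[-0.87,-0.93,0],[0,0,0]]]' 0 20
python3 -m pendant '[[[0,0,0],[0,0,-0.84]],[[0,0,0],[0,0,-0.84]],[[0,0,0],[0,0,-0.84]],[[0,0,0],[0,0,-0.84]],[[0,0,0],[0,0,0]]]'
cat > st.py <<'E'
from h import *
import sys
a=np.radians(-5.2);R=np.array([[np.cos(a),-np.sin(a)],[np.sin(a),np.cos(a)]]);t=np.array([.394,-.0105])
def cl(p): return np.append(R.T@(np.array(p[:2])-t),p[2])*1000
if __name__=="__main__":
    s=observe();print(s['time_s'],'clamp mm',cl(s['position']).round(1),'yaw y',np.degrees(np.arctan2(s['tool_rot'][1,1],s['tool_rot'][0,1])).round(2),'z',s['tool_rot'][:,2].round(3),'F',np.round(s['ft_force'],1),s['grip_width'])
E
python3 st.py
```

```text
time_s: 2.3
position: [0.3532, 0.1278, 0.2316]
tool_rot: [[-0.927, 0.375, 0.001], [0.375, 0.927, 0.0], [-0.001, 0.0, -1.0]]
ft_force: [1.1, 0.2, 0.0]
grip_width: -0.0002
gripper_force: 0.0
time_s: 2.92
position: [0.3528, 0.1294, 0.2314]
tool_rot: [[-0.996, 0.092, 0.0], [0.092, 0.996, 0.0], [-0.0, 0.0, -1.0]]
ft_force: [0.7, -0.2, -1.0]
grip_width: 0.0001
gripper_force: 0.0
2.925 clamp mm [-53.7 135.6 231.4] yaw y 84.71 z [ 0.  0. -1.] F [ 0.7 -0.2 -1. ] 9.68514620256309e-05
```

```bash
python3 -m pendant '[[[0,0,0.74],[0,0,0]],[[0,0,0.74],[0,0,0]],[[0,0,0.74],[0,0,0]],[[-0.2,0,0],[0,0,0]],[[-0.2,0,0],[0,0,0]],[[-0.25,0,0],[0,0,0]]]'
python3 -m pendant '[[[-0.28,0,0.12],[0,0,0]],[[-0.29,0,0.13],[0,0,0]],[[-0.2,0,0.15],[0,0,0]],[[-0.2,0,0.15],[0,0,0]],[[-0.18,0,0.17],[0,0,0]],[[-0.19,0,0.18],[0,0,0]]]'
python3 - <<'E'
from st import *
s=observe();print(s['time_s'],cl(s['position']),s['ft_force'])
d=get_image("scene");cv2.imwrite('pics/g1.png',cv2.resize(d['img'][160:320,120:340],None,fx=3,fy=3))
q=landmark_of("scene","gate_tab")
for r in q[:2]:print(cl(r['point']),r['conf'])
E
```

```text
time_s: 3.68
position: [0.3801, 0.127, 0.1436]
tool_rot: [[-0.996, 0.092, 0.002], [0.092, 0.996, 0.0], [-0.002, 0.0, -1.0]]
ft_force: [-0.9, -0.2, 0.4]
grip_width: -0.0004
gripper_force: 0.0
time_s: 4.42
position: [0.4324, 0.1221, 0.106]
tool_rot: [[-0.996, 0.091, -0.0], [0.091, 0.996, -0.0], [0.0, -0.0, -1.0]]
ft_force: [0.3, 0.4, -0.4]
grip_width: -0.0001
gripper_force: 0.2
4.425 [ 26.19940487 135.55352802 105.9690744 ] [ 0.25199464  0.40623793 -0.36224265]
[ 37.10716228 128.49193947 110.2       ] 0.78
```

View pics/g1.png

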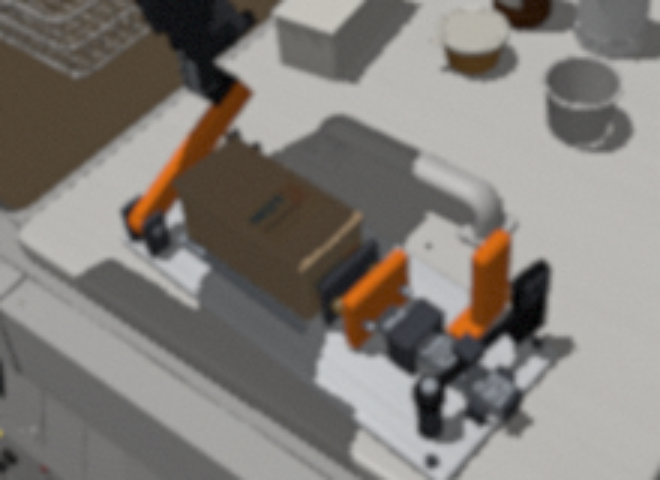

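The gate bar is now about halfway down at (190,150) in the crop, with the fingertips on its tab at (225,88). I'll continue the arc.

```bash
python3 -m pendant '[[[-0.15,0,0.2],[0,0,0]],[[-0.15,0,0.2],[0,0,0]],[[-0.11,0,0.22],[0,0,0]],[[-0.11,0,0.22],[0,0,0]],[[-0.08,0,0.2],[0,0,0]],[[-0.06,0,0.15],[0,0,0]],[[0,0,0],[0,0,0]]]'
python3 -m pendant '[[[0,0,0.05],[0,0,0]],[[0,0,0.03],[0,0,0]],[[0,0,0.0],[0,0,0]]]'; python3 st.py
```

```text
time_s: 5.4
position: [0.4583, 0.1197, 0.0585]
tool_rot: [[-0.996, 0.091, -0.001], [0.091, 0.996, -0.0], [0.001, -0.0, -1.0]]
ft_force: [-0.3, -0.3, -0.2]
grip_width: 0.0002
gripper_force: 0.0
time_s: 5.78
position: [0.4583, 0.1198, 0.0558]
tool_rot: [[-0.996, 0.091, 0.0], [0.091, 0.996, 0.0], [-0.0, 0.0, -1.0]]
ft_force: [0.4, 0.6, -0.3]
grip_width: 0.0
gripper_force: 0.0
5.775 clamp mm [ 52.2 135.5  55.8] yaw y 84.75 z [ 0.  0. -1.] F [ 0.4  0.6 -0.3] 3.4213756415612295e-05
```

```bash
python3 -m pendant '[[[0,0,0.05],[0,0,0]],[[0,0,0.0],[0,0,0]]]'; python3 -m pendant '[[[0,0,0.05],[0,0,0]],[[0,0,0.0],[0,0,0]]]'
```

```text
time_s: 6.02
position: [0.4585, 0.1198, 0.0548]
tool_rot: [[-0.996, 0.091, 0.001], [0.091, 0.996, -0.0], [-0.001, -0.0, -1.0]]
ft_force: [-3.2, -0.3, 13.5]
grip_width: 0.0002
gripper_force: 6.9
time_s: 6.28
position: [0.4586, 0.1198, 0.0543]
tool_rot: [[-0.996, 0.091, 0.003], [0.091, 0.996, -0.0], [-0.003, 0.0, -1.0]]
ft_force: [-9.4, -1.0, 33.9]
grip_width: -0.0
gripper_force: 17.2
```

The tab is at its stop (z 54.5 mm, force rising). Next I lift and go above the trigger.

```bash
python3 -m pendant '[[[0,0,-0.9],[0,0,0]],[[0,0,-0.9],[0,0,0]],[[0,0,-0.9],[0,0,0]]]'
python3 -m pendant '[[[-0.04,-0.8,0],[0,0,0]],[[-0.03,-0.8,0],[0,0,0]],[[0,-0.8,0],[0,0,0]],[[0,-0.8,0],[0,0,0]],[[0,-0.8,0],[0,0,0]],[[0,-0.8,0],[0,0,0]],[[0,-0.8,0],[0,0,0]],[[0,-0.8,0],[0,0,0]]]' 0.9 30
python3 - <<'E'
from st import *
s=observe();print(s['time_s'],cl(s['position']),s['ft_force'],s['grip_width'])
for c in ["wrist","scene","top"]:
  d=get_image(c)
  if c=="wrist":cv2.imwrite('pics/w1.png',d['img'])
  for n in ["trigger_grip","trigger_mid","handle_mid","gate_tab"]:
    print(c,n,[(cl(r['point']).round(1).tolist(),round(r['conf'],2)) for r in landmark_of(c,n)[:2]])
E
```

```text
time_s: 6.65
position: [0.4581, 0.1197, 0.1609]
tool_rot: [[-0.996, 0.091, -0.0], [0.091, 0.996, -0.0], [0.0, -0.0, -1.0]]
ft_force: [0.0, -0.5, -0.2]
grip_width: -0.0004
gripper_force: 0.0
time_s: 7.65
position: [0.4374, -0.1365, 0.1597]
tool_rot: [[-0.996, 0.092, 0.0], [0.092, 0.996, -0.0], [-0.0, 0.0, -1.0]]
ft_force: [-0.7, 0.3, 0.7]
grip_width: 0.0764
gripper_force: 0.0
7.65 [  54.6840021  -121.504929    159.72297667] [-0.72381958  0.33071746  0.66668279] 0.07643912784070946
wrist trigger_grip [([48.8, -146.0, -0.1], 0.89)]
wrist trigger_mid [([54.0, -152.1, 64.0], 0.92)]
wrist handle_mid [([56.4, -110.0, 60.0], 0.7)]
wrist gate_tab [([57.1, 128.3, 56.0], 0.98), ([-5.9, -0.5, 3.1], 0.26)]
scene trigger_grip [([53.5, -147.0, -1.1], 0.51)]
scene trigger_mid [([55.6, -151.7, 62.6], 0.82)]
scene handle_mid [([55.9, -106.2, 60.4], 0.64)]
scene gate_tab [([57.8, 128.5, 56.9], 0.54), ([0.0, 39.7, 8.2], 0.16)]
top trigger_grip [([357.6, 208.9, 3.1], 0.54)]
top trigger_mid []
top handle_mid []
top gate_tab [([54.6, 128.7, 56.2], 0.87)]
```

View pics/w1.png

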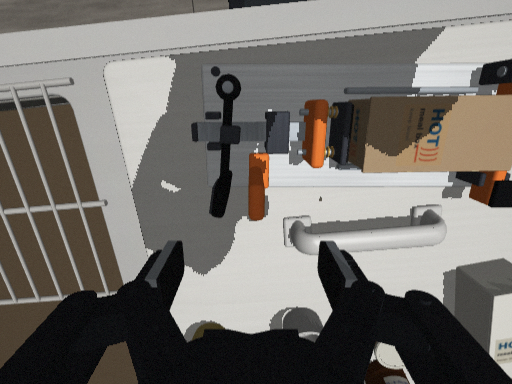

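The wrist view shows the black trigger grip at about (222,190) and the orange handle at (257,190). The fingers are aligned on both sides and the gate is down. Now descending.

```bash
python3 -m pendant '[[[0,-0.05,0.6],[0,0,0]],[[0,0,0.6],[0,0,0]],[[0,0,0.6],[0,0,0]],[[0,0,0.5],[0,0,0]],[[0,0,0.5],[0,0,0]],[[0,0,0],[0,0,0]]]' 0.95
python3 - <<'E'
from st import *
s=observe();print(s['time_s'],cl(s['position']),s['ft_force'],s['grip_width'])
d=get_image("scene");cv2.imwrite('pics/s2.png',cv2.resize(d['img'][180:310,200:340],None,fx=4,fy=4))
for n in ["pad_face","jaw","trigger_mid","meal_box"]:
    print(n,[(cl(r['point']).round(1).tolist(),round(r['conf'],2)) for r in landmark_of("scene",n)[:2]])
E
```

```text
time_s: 9.15
position: [0.437, -0.1371, 0.0469]
tool_rot: [[-0.996, 0.092, -0.002], [0.092, 0.996, 0.001], [0.002, 0.001, -1.0]]
ft_force: [0.5, 0.5, 0.5]
grip_width: 0.0812
gripper_force: 0.0
9.15 [  54.32786886 -122.21622533   46.91282656] [0.48836508 0.46347128 0.46468174] 0.0811573468977772
pad_face [([-2.1, -30.2, 39.9], 0.6)]
jaw [([-4.9, 16.2, 2.7], 0.96)]
trigger_mid [([55.3, -155.7, 58.2], 0.72), ([292.8, -181.2, -0.9], 0.59)]
meal_box [([-0.7, 36.1, 10.5], 0.74)]
```

View pics/s2.png

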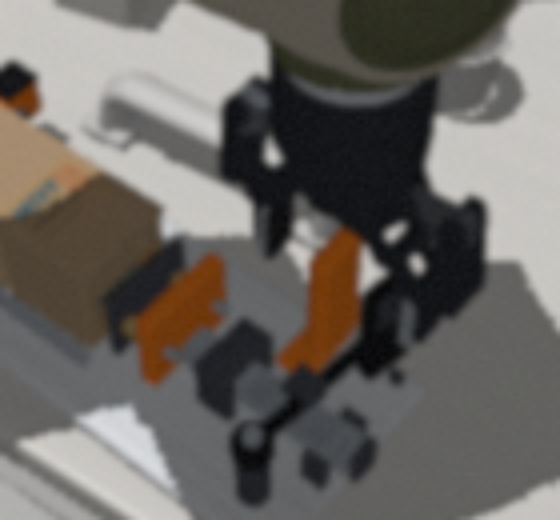

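The fingers stand on both sides of the handle (335,290) and the trigger grip (385,320) with no contact. First pump.

```bash
cat > m.py <<'E'
from st import *
s=observe();print(s['time_s'],cl(s['position']).round(1),np.round(s['ft_force'],1),round(s['grip_width'],4))
def seg(d,m,zlo,zhi):
    v,u=np.nonzero(m&(d['range_z']>0));K=d['camera_matrix'];z=d['range_z'][v,u]
    p=np.stack([(u-K[0,2])/K[0,0]*z,(v-K[1,2])/K[1,1]*z,z],1)@d['rotation'].T+d['eye']
    q=np.array([cl(x) for x in p]); return q[(q[:,2]>zlo)&(q[:,2]<zhi)]
d=get_image("scene")
for n in ["pad_face","jaw","meal_box"]:
    r=landmark_of("scene",n)[:1]; g=regions_of("scene",n)[:1]
    o=[]
    if r:o+=['lm',cl(r[0]['point']).round(1).tolist()]
    if g:
        q=seg(d,g[0]['mask'],20,80)
        if len(q)>5:o+=['seg y 5/50/95',np.percentile(q[:,1],[5,50,95]).round(1).tolist(),len(q)]
    print(n,o)
E
python3 m.py
python3 -m pendant '[[[0,0,0],[0,0,0]],[[0,0,0],[0,0,0]],[[0,0,0],[0,0,0]],[[0,0,0],[0,0,0]],[[0,0,0],[0,0,0]],[[0,0,0],[0,0,0]]]' 0.2 30
python3 m.py
```

```text
9.4 [  55.2 -122.7   48.5] [-0.1  0.  -0.9] 0.081
pad_face ['lm', [-2.2, -33.1, 35.9], 'seg y 5/50/95', [-71.0, -39.7, -34.4], 271]
jaw ['lm', [-3.5, 18.6, -0.2], 'seg y 5/50/95', [-175.2, -67.8, -37.2], 1081]
meal_box ['lm', [-1.2, 41.1, 11.9], 'seg y 5/50/95', [-22.4, 31.0, 99.7], 2057]
time_s: 10.5
position: [0.4381, -0.1389, 0.0483]
tool_rot: [[-0.996, 0.091, 0.002], [0.091, 0.996, -0.003], [-0.002, -0.003, -1.0]]
ft_force: [-1.9, -8.5, 6.2]
grip_width: 0.0283
gripper_force: 32.8
10.5 [  55.6 -123.9   48.3] [-1.9 -8.5  6.2] 0.0283
pad_face ['lm', [-6.1, -31.5, 37.0], 'seg y 5/50/95', [-69.6, -37.5, -30.8], 293]
jaw ['lm', [-5.9, 17.9, -0.7], 'seg y 5/50/95', [-172.9, -65.5, -36.0], 1034]
meal_box ['lm', [-3.6, 39.5, 8.5], 'seg y 5/50/95', [-22.3, 32.0, 99.9], 2068]
```

```bash

python3 -m pendant '[[[0,0,0],[0,0,0]],[[0,0,0],[0,0,0]],[[0,0,0],[0,0,0]],[[0,0,0],[0,0,0]],[[0,0,0],[0,0,0]],[[0,0,0],[0,0,0]]]' 0.95 | grep -E "time|width|ft"
python3 -m pendant '[[[0,0,0],[0,0,0]],[[0,0,0],[0,0,0]],[[0,0,0],[0,0,0]],[[0,0,0],[0,0,0]],[[0,0,0],[0,0,0]],[[0,0,0],[0,0,0]]]' 0.2| grep -E "time|width|ft"
python3 m.py
python3 -m pendant '[[[0,0,0],[0,0,0]],[[0,0,0],[0,0,0]],[[0,0,0],[0,0,0]],[[0,0,0],[0,0,0]],[[0,0,0],[0,0,0]],[[0,0,0],[0,0,0]]]' 0.95 | grep -E "time|width|ft"
python3 -m pendant '[[[0,0,0],[0,0,0]],[[0,0,0],[0,0,0]],[[0,0,0],[0,0,0]],[[0,0,0],[0,0,0]],[[0,0,0],[0,0,0]],[[0,0,0],[0,0,0]]]' 0.2| grep -E "time|width|ft"
python3 m.py
```

```text
time_s: 11.6
ft_force: [0.1, -0.5, -0.4]
grip_width: 0.0812
time_s: 12.35
ft_force: [-0.9, -8.1, 4.5]
grip_width: 0.0283
12.35 [  55.9 -124.    48.5] [-0.9 -8.1  4.5] 0.0283
pad_face ['lm', [-3.0, -27.2, 38.9]]
jaw ['lm', [-5.4, 22.5, -0.4], 'seg y 5/50/95', [-167.3, -60.6, -30.9], 1024]
meal_box ['lm', [-1.1, 40.3, 11.9], 'seg y 5/50/95', [-22.0, 33.8, 100.9], 2019]
time_s: 13.45
ft_force: [0.5, -0.1, 0.1]
grip_width: 0.0813
time_s: 14.2
ft_force: [-1.2, -7.5, 6.1]
grip_width: 0.0282
14.2 [  55.9 -124.    48.5] [-1.2 -7.5  6.1] 0.0282
pad_face ['lm', [-5.4, -21.7, 39.7], 'seg y 5/50/95', [-58.5, -27.4, -22.2], 269]
jaw ['lm', [-3.9, 29.2, 2.4], 'seg y 5/50/95', [-161.9, -55.7, -26.5], 925]
meal_box ['lm', [-0.4, 43.0, 9.9], 'seg y 5/50/95', [-18.4, 37.4, 104.4], 1959]
```

```bash

python3 -m pendant '[[[0,0,0],[0,0,0]],[[0,0,0],[0,0,0]],[[0,0,0],[0,0,0]],[[0,0,0],[0,0,0]],[[0,0,0],[0,0,0]],[[0,0,0],[0,0,0]]]' 0.95 | grep -E "time|width|ft"
python3 -m pendant '[[[0,0,0],[0,0,0]],[[0,0,0],[0,0,0]],[[0,0,0],[0,0,0]],[[0,0,0],[0,0,0]],[[0,0,0],[0,0,0]],[[0,0,0],[0,0,0]]]' 0.2| grep -E "time|width|ft"
python3 m.py
python3 -m pendant '[[[0,0,0],[0,0,0]],[[0,0,0],[0,0,0]],[[0,0,0],[0,0,0]],[[0,0,0],[0,0,0]],[[0,0,0],[0,0,0]],[[0,0,0],[0,0,0]]]' 0.95 | grep -E "time|width|ft"
python3 -m pendant '[[[0,0,0],[0,0,0]],[[0,0,0],[0,0,0]],[[0,0,0],[0,0,0]],[[0,0,0],[0,0,0]],[[0,0,0],[0,0,0]],[[0,0,0],[0,0,0]]]' 0.2| grep -E "time|width|ft"
python3 m.py
python3 -c "
from h import *
d=get_image('scene');cv2.imwrite('pics/s3.png',cv2.resize(d['img'][170:310,160:320],None,fx=4,fy=4))"
```

```text
time_s: 15.3
ft_force: [-0.3, 1.5, 0.3]
grip_width: 0.0813
time_s: 16.05
ft_force: [-0.2, -6.3, 4.4]
grip_width: 0.0282
16.05 [  56.  -124.    48.6] [-0.2 -6.3  4.4] 0.0282
pad_face ['lm', [-1.9, -14.8, 37.0], 'seg y 5/50/95', [-26.3, -22.7, -16.2], 252]
jaw ['lm', [-5.5, 35.0, 2.1], 'seg y 5/50/95', [-156.4, -50.6, -21.0], 983]
meal_box ['lm', [0.4, 47.2, 12.8], 'seg y 5/50/95', [-13.5, 42.6, 108.3], 1926]
time_s: 17.15
ft_force: [-0.7, -0.0, -0.1]
grip_width: 0.0807
time_s: 17.9
ft_force: [-2.7, -7.2, 5.9]
grip_width: 0.0282
17.9 [  56.  -124.    48.6] [-2.7 -7.2  5.9] 0.0282
pad_face ['lm', [-4.1, -14.2, 38.7], 'seg y 5/50/95', [-55.2, -22.8, -17.6], 237]
jaw ['lm', [-2.5, 38.8, 4.0], 'seg y 5/50/95', [-154.3, -45.9, -20.6], 952]
meal_box ['lm', [2.1, 48.5, 9.9], 'seg y 5/50/95', [-13.6, 42.1, 107.4], 1918]
```

View pics/s3.png

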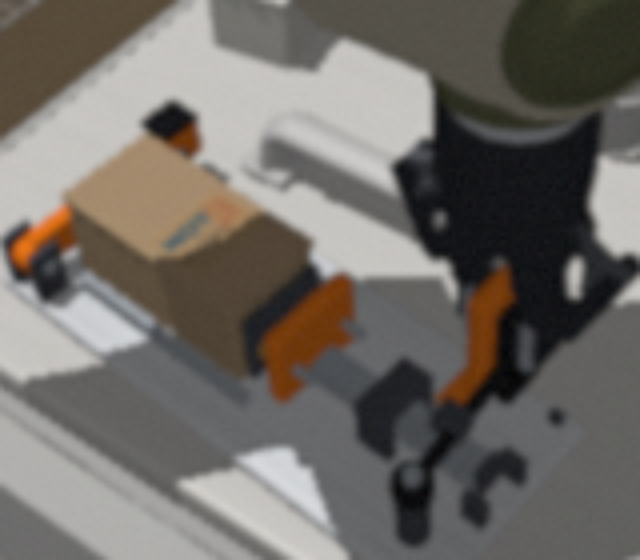

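The view shows the gate down with its tab at (170,120), the box against the gate bar, and the pad drawn back toward the jaw at (300,320). On the last pump the jaw advanced about 5 mm and the box did not move, so the pad is pressed back roughly 5 mm. The trigger is still held squeezed.

```bash
python3 -c "
from rig import *
print(close_job())"
```

```text
the job is handed in; nothing more can be done
None
```

Job handed in at about 18 s of the 61 s: the gate is down in its catch, five pumps slid the box onto it, the pad is pressed back about 5 mm (estimated from the jaw's travel in the images), and the trigger is still held fully squeezed.

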